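Stretch a solder-paste stencil

ROBOT

A 6-joint arm with a two-finger parallel gripper is mounted at the origin on the work surface. World frame = base frame: x ahead of the robot, y to its left, z up, the work surface at z = 0. Lengths are in m, angles in rad, forces in N, time in s.
With the tool pointing down it reaches from about 0.25 to 0.8 m from the base axis. Payload 8.5 kg.
Tool frame: the origin (TCP) lies at the centre of the arm's flange, where the gripper is bolted on; the fingertips stand 173 mm ahead of it and the grasp point (between the pads) lies 155 mm ahead of it; z points along the fingers, y is the direction in which the jaws open and shut (so a half turn about z gives the same grasp; the last joint's range is limited). The gripper opens to 85 mm and grips with 20 to 120 N. Pads are 22 mm wide; open, the fingers measure 114 mm over their backs; the gripper's body (76 mm by 85 mm) begins 54 mm behind the grasp point. The pads swing forward as they close: fully open they stand 13 mm farther back than shut.
Start: joints at [-1.269, 0.238, -0.013, 1.319, 0, 1.571], TCP at [0.156, -0.501, 0.405] pointing down, gripper open.
Joint ranges: [-2.66, 2.66], [-1.03, 1.9], [-1.14, 1.46], [-1.82, 2.27], [-1.45, 1.34], [-3.14, 3.14]. Speed limits (rad/s): [2.22, 2.22, 2.79, 3.14, 3.14, 3.14].

INTERFACE

Orientations are given as a rotation vector (axis times angle).
In Python, from plant import robot, read_camera, calibration gives the robot as it stands.
- The arm moves only by the shell command python3 -m jog 'ROWS' [OPENING] [FORCE]. ROWS is JSON, a list of rows, each a list of 6 numbers: the shift along the tool's x, y, z in mm, then the turn, a rotation vector about the tool's x, y, z in rad. In form: [[x, y, z, wx, wy, wz], ...]. A call has 1 to 8 rows; each row shifts and turns the commanded pose from where the row before left it, along the tool's axes as they then stand; what a row does not reach is not made up. A row lasts 1/10 s, in which the tool goes at most 50 mm and 8.59 degrees, less where a joint would pass 70% of its speed; a pose out of reach is approached as far as the arm can. A call is refused whole if a number of a shift passes 50 or a number of a turn 0.15, either way. A call with a gripper value outside its range is refused whole. OPENING is the gripper's target within -1 to 1 (fully open at 1, half-way at 0, shut at -1), set as the call begins (- or left out, the last holds). The fingers move at their own pace and stop on an object; FORCE is the grip in N (left out, the last holds). Time passes only in rows, so rows that do not move let the fingers close. It gives the time, the measured TCP pose, the force and the opening at its end, in the units of the state.
- robot.state(): the state, without advancing time (a new reading comes with each control period).
- read_camera(name): name is "side" or "top" or "wrist"; returns (picture, depth): 420x560x3 uint8, red, green, blue; 420x560 float32, m along the optical axis (not along the pixel's ray), 0 where there is no reading.
- calibration(name): a dict with "fx", "fy", "cx", "cy" (pixels), "R" (3x3) and "t" (3): a world point X has camera coordinates R X + t. Camera axes: x right, y down, z forward; pixel columns grow to the right and rows downward; lengths in m; the calibration is good to about 2 mm. A picture is of the moment at which its call begins: read the wrist's pose just before it. calibration takes no time and is no camera call; for the wrist camera it gives the pose at the moment of the call.
- robot.finish_job(): hands the job in, once; it reports no verdict.
The state is a dict: "t": time; "joint_positions": joint angles; "joint_vel": joint speeds; "effort": joint torques, N m; "ee_pos": TCP position; "ee_rot": TCP orientation; "force": force on the tool from outside, world axes, zero at the start; "ft_torque": the same for the moment, N m; "grip_width": opening from 0.0 (shut) to 1.0 (fully open).
Only numpy, scipy, OpenCV 4.12 (cv2) and the standard library are available. Lean on these libraries where they do the work, as an engineer would, in place of code of your own. Each camera call takes 0.05 s, during which the arm holds its last target.

TASK

Pick up the framed stencil by its grab bar and lower it gently flat onto the stretcher, so that both pairs of upright pins stand up through the slots at its ends. Then wind the stretcher's wheel clockwise by its crank handle until the stencil is drawn firmly tight: stop when the push needed at the handle has risen about 5.7 N above the steady drag felt in the slack. Do not overwind it; leave it tight and let go.

Things in the scene. Friction and masses are not known exactly. Their poses are not given: they have to be found in the camera images.
- stencil: Loose rigid framed stencil, about 0.3 kg. Rim 130 (x) x 196 (y) x 8 mm, bars 10 wide; 3 mm sheet (top 5 above underside) between y = +-54. Slots at both ends span |y| 54 to 88 and x +-55. Black grab bar on the sheet's middle: 12 thick (x), 60 long (y), top 38 above underside; pinch it across the 12 mm. Origin: underside centre, z up. Same after half a turn.
- stretcher: Fixed stencil stretcher: base 150 (x) x 340 mm (y, -230 to +110), 12 thick, origin on its underside midway between the two pin pairs, z up. The fixed pins stand at x = +-44, y = +72 mm, but y differs by up to 7 mm either way (adjustable, not measured). Pins are 10 mm thick with tapered tips, 44 mm above the origin. A seated stencil's grab bar runs along y.
- seat (a point): Where the centre of the stencil's underside goes: over the stretcher's origin, level with the tops of the two black rails (24 mm above the origin; at x = +-59, 26 wide, 110 long) that carry the stencil's long bars. There the slots clear the pins by 3 mm or more along y and 6 mm along x.
- drawbar: Steel drawbar with puller block and two pins (x = +-44 mm, y = -72 mm in this body's frame) that slide on the stretcher towards the wheel (stretcher's -y) by 6.5 mm per rad of wheel turn; the pins are sprung stiffly inside. Origin as the stretcher's when the wheel reads 0. Its force on the stencil is the tension.
- wheel (a joint): Handwheel angle (rad), grows as wound tight, clockwise from above; starts 0 to 0.7, stop at 9. Slack lasts 1.5 to 4.6 rad, not known. A friction brake holds it where left, also tight. Push at the crank along its circle, creeping (less is felt after brisk stops): about 11 N in the slack, then 0.135 N more per N of tension, about 10 N per rad. +5.7 N is right, under 3.4 loose, over 8.1 overwound.
- wheel_hub (a point): Point on the wheel's upright axis level with the middle of the crank handle: 95 mm above the stretcher's origin, at its y = -165 mm. The wheel is a spoked dark steel ring, 108 mm outer diameter, its top 70 mm above the stretcher's underside (the crank's boss 1 to 2 mm more).
- crank_grip (a point): Middle of the upright black crank handle, 18 mm thick, 42 mm tall (23 mm below to 19 mm above this point), 48 mm from the wheel's axis. It goes round with the wheel; the handle spins freely on its own axis, so it can be pinched from above and carried round the circle without turning the hand.

How it is judged:
By the outcome, as a careful person would: the job done as asked, in the order asked, and still so for the second after the job is handed in, with the robot touching nothing.
It also fails if it takes over 72 s, if anything falls off the work surface, if the arm or the gripper's body presses on something with over 40 N, if the wrist force passes 120 N, or if a joint passes its speed limit or range.

## Working session

There is one attempt and no reset: what is moved stays moved. The work goes in short steps, Python scripts to look and compute and a shell command to move; the robot and the scene stay as the last step left them, time stands still between calls to the robot, and variables do not carry over. Pictures are saved under pics/ and viewed, and the job is handed in when it is done.

```bash
ls; mkdir -p pics
cat > h.py <<'E'
import numpy as np,cv2
from plant import robot,read_camera,calibration
def snap(n,f):
    c=calibration(n);p,d=read_camera(n);cv2.imwrite('pics/'+f+'.png',p[:,:,::-1]);np.savez('pics/'+f+'.npz',p=p,d=d,**{k:np.array(v) for k,v in c.items()});return p,d,c
def onplane(c,u,v,z):
    R=np.array(c['R']);t=np.array(c['t']);o=-R.T@t
    r=R.T@np.array([(u-c['cx'])/c['fx'],(v-c['cy'])/c['fy'],1.]);return o+r*(z-o[2])/r[2]
def pts(c,d):
    R=np.array(c['R']);t=np.array(c['t']);v,u=np.mgrid[:d.shape[0],:d.shape[1]]
    X=np.stack([(u-c['cx'])/c['fx']*d,(v-c['cy'])/c['fy']*d,d],-1);return (X-t)@R
def proj(c,X):
    x=np.array(c['R'])@np.array(X)+np.array(c['t']);return c['fx']*x[0]/x[2]+c['cx'],c['fy']*x[1]/x[2]+c['cy']
E
python3 - <<'E'
from h import *
print(robot.state())
for n in('side','top','wrist'):
    p,d,c=snap(n,n+'0');print(n,c)
E
```

```text
pics
{'t': 0.0, 'joint_positions': array([-1.26901153e+00,  2.38808487e-01, -1.42851794e-02,  1.31917695e+00,
       -2.47852017e-05,  1.57078411e+00]), 'joint_vel': array([ 0.00135735, -0.00102679,  0.00024172,  0.00052557,  0.00041524,
       -0.0001592 ]), 'effort': array([-5.34282426e-04, -5.38781440e+01,  3.46445203e+01,  1.79752882e-02,
       -2.33556960e-05, -4.74309232e-06]), 'ee_pos': array([ 0.15599078, -0.50111724,  0.40405085]), 'ee_rot': array([-3.10445556e+00, -4.72046067e-01,  3.86410787e-04]), 'force': array([-0.74549293,  0.41943002, -0.29561669]), 'ft_torque': array([ 0.02254246,  0.02656135, -0.04778353]), 'grip_width': 1.001576773298831}
side {'fx': 402.1644950509961, 'fy': 402.1644950509961, 'cx': 272.8392204044157, 'cy': 215.93063476040706, 'R': array([[-0.9897649 , -0.1413021 ,  0.01997906],
       [-0.10131255,  0.59714689, -0.79570809],
       [ 0.10050479, -0.78958806, -0.60535071]]), 't': array([0.53381595, 0.15385517, 0.79456838])}
top {'fx': 486.3519167880848, 'fy': 486.3519167880848, 'cx': 276.93575035035144, 'cy': 209.00008625933907, 'R': array([[ 0.02160371, -0.99972187,  0.00945881],
       [-0.98831284, -0.02278326, -0.15072708],
       [ 0.15090066, -0.006092  , -0.98853016]]), 't': array([-0.10384238,  0.5809363 ,  1.03386256])}
wrist {'fx': 301.2677633066198, 'fy': 301.2677633066198, 'cx': 277.172563208578, 'cy': 212.65138898129376, 'R': array([[ 0.29638177, -0.95506844, -0.00145617],
       [-0.90862183, -0.28243725,  0.30762894],
       [-0.29421797, -0.0898525 , -0.95150529]]), 't': array([-0.52494761, -0.03849042,  0.38117368])}
```

View pics/top0.png

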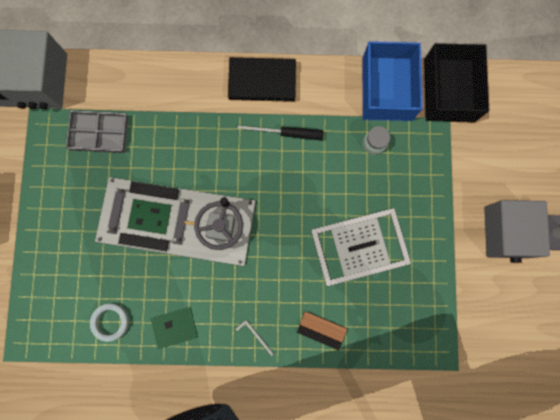

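View pics/side0.png

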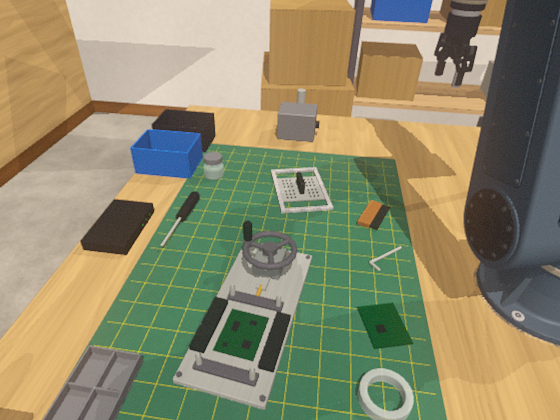

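View pics/wrist0.png

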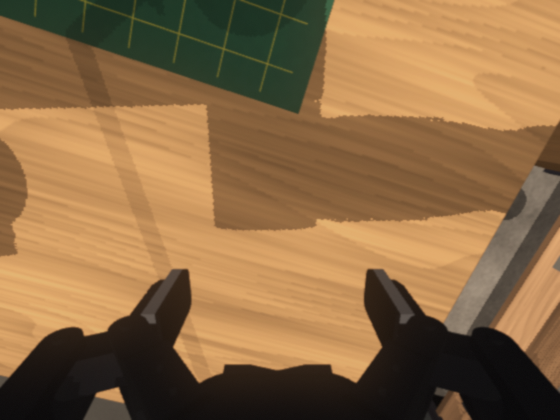

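The top view shows the stretcher at about (175,222), the wheel at (219,226) with the crank at (225,203), and the stencil at (361,247). Next I'll measure them.

Run:
```python
from h import *
p,d,c=[np.load('pics/top0.npz')[k] for k in('p','d')]+[calibration('top')]
P=pts(c,d)
hsv=cv2.cvtColor(p,cv2.COLOR_RGB2HSV)
m=((hsv[...,1]<50)&(hsv[...,2]>120)).astype(np.uint8)
n,l,s,ce=cv2.connectedComponentsWithStats(m)
for i in range(1,n):
    if s[i,4]>200: print(i,s[i],ce[i], np.median(P[l==i],0))
def big(x0,x1,y0,y1,f):cv2.imwrite(f,cv2.resize(p[y0:y1,x0:x1,::-1],None,fx=4,fy=4,interpolation=cv2.INTER_CUBIC))
big(90,270,165,275,'pics/st.png');big(300,420,200,290,'pics/sc.png')
```

```text
1 [    0     0   560    90 29802] [269.2854842   27.39406751] [ 1.46324032 -0.04460966 -0.74908531]
10 [ 77 115  21  17 283] [ 86.93639576 122.60777385] [0.78334463 0.35966612 0.00721275]
11 [104 117  20  15 272] [113.31617647 123.95588235] [0.78171113 0.29757136 0.00720866]
14 [364 127  25  26 426] [376.66431925 138.69248826] [ 0.74610094 -0.31092813  0.0625837 ]
15 [ 73 133  23  16 250] [ 84.712 140.092] [0.74166559 0.36175957 0.0073936 ]
16 [101 135  22  15 256] [112.38671875 141.44140625] [0.73956592 0.29557601 0.0073595 ]
17 [  95  177  153   89 4190] [165.94224344 224.62529833] [0.53604581 0.1419612  0.01617653]
21 [ 503  201   47   54 1999] [523.68634317 227.6108054 ] [ 0.54835881 -0.61353167  0.09018552]
24 [199 207  20  20 223] [208.31390135 217.04484305] [0.56230778 0.06059281 0.02374103]
26 [239 208  12  30 202] [245.37623762 222.08910891] [ 0.55603421 -0.02017325  0.0157368 ]
27 [ 311  208  100   79 3685] [360.77666214 246.60841248] [ 0.50503014 -0.28294664  0.00921763]
30 [201 230  26  15 203] [212.02463054 236.13300493] [0.52048677 0.05114213 0.05440745]
34 [ 89 303  38  39 643] [107.78227061 322.35147745] [0.3280293  0.27222029 0.02359672]
35 [235 320  39  36 206] [254.38349515 335.34951456] [ 0.31080547 -0.0474482   0.00821918]
```

View pics/st.png

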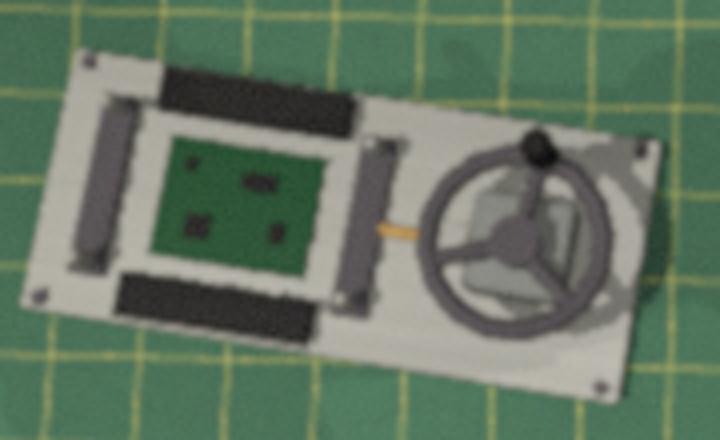

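View pics/sc.png

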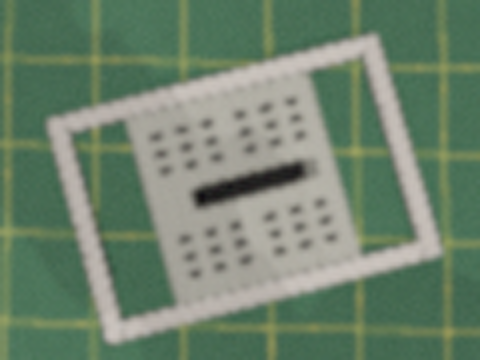

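Run:
```python
from h import *
z=np.load('pics/top0.npz');p,d=z['p'],z['d'];c=calibration('top')
P=pts(c,d)
hsv=cv2.cvtColor(p,cv2.COLOR_RGB2HSV)
m=((hsv[...,1]<50)&(hsv[...,2]>120)).astype(np.uint8)
n,l,s,ce=cv2.connectedComponentsWithStats(m)
def rect(mask,z):
    v,u=np.nonzero(mask)
    w=np.array([onplane(c,a,b,z)[:2] for a,b in zip(u,v)])
    r=cv2.minAreaRect((w*1000).astype(np.float32));return r
print('stencil',rect(l==27,.008))
# stretcher: all non-green within region
x0,x1,y0,y1=92,262,170,272
g=(hsv[...,0]>60)&(hsv[...,0]<95)&(hsv[...,1]>90)
print('base',rect((l==17)|(l==26)|(l==24),.012))
# black bar of the stencil
k=(hsv[...,2]<50);k2=np.zeros_like(k);k2[235:260,335:390]=k[235:260,335:390]
v,u=np.nonzero(k2);print('bar px',u.min(),u.max(),v.min(),v.max());print(rect(k2,.038))
# from depth: points of stencil region heights
q=P[238:256,340:385];print('max bar z',np.percentile(q[...,2],[50,90,97,100]))
```

```text
stencil ((507.6363525390625, -282.50494384765625), (134.86370849609375, 201.32386779785156), 15.917695999145508)
base ((555.7274169921875, 139.9603271484375), (343.2852783203125, 152.65573120117188), 82.06704711914062)
bar px 349 374 241 250
((506.59674072265625, -279.89019775390625), (6.539358139038086, 58.4919548034668), 16.41312026977539)
max bar z [0.00915666 0.04116831 0.04357723 1.11054938]
```

```bash
cat >> h.py <<'E'
from scipy.spatial.transform import Rotation as Ro
def pose():
    s=robot.state();return np.array(s['ee_pos']),Ro.from_rotvec(s['ee_rot']).as_matrix(),s
def goto(xyz_grasp,yjaw):
    """needed shift (mm) in current tool axes and turn about tool axes (sum), tool down, jaw along yjaw deg"""
    p,R,s=pose()
    a=np.radians(yjaw);y=np.array([np.cos(a),np.sin(a),0])
    if y@R[:,1]<0:y=-y
    z=np.array([0,0,-1.]);T=np.stack([np.cross(y,z),y,z],1)
    tcp=np.array(xyz_grasp)-z*.155
    print('t',round(s['t'],2),'grasp',(p+.155*R[:,2]).round(4),'jaw deg',np.degrees(np.arctan2(R[1,1],R[0,1])).round(2),'F',s['force'].round(2),'grip',round(s['grip_width'],3))
    print('shift tool mm',(R.T@(tcp-p)*1000).round(1),'turn tool',Ro.from_matrix(R.T@T).as_rotvec().round(4),'tool x,y in world',R[:,0].round(3),R[:,1].round(3))
E
python3 - <<'E'
from h import *
z=np.load('pics/top0.npz');P=pts(calibration('top'),z['d'])
print('mat',np.median(P[270:300,150:300,2]),np.median(P[180:200,270:340,2]))
print('crank top pixels z',P[195:212,215:235,2].max(), [onplane(calibration('top'),224.6,202,.114)])
goto([.5076,-.2825,.10],15.9)
E
```

```text
mat 0.0039108079543062405 0.003771724832224623
crank top pixels z 0.12299029835535653 [array([0.58469249, 0.01848088, 0.114     ])]
t 0.15 grasp [ 0.156  -0.501   0.2492] jaw deg -72.71 F [ 0.41 -0.18  0.05] grip 0.998
shift tool mm [ 400.7 -104.1  149.3] turn tool [-9.0000e-04 -9.0000e-04 -1.5465e+00] tool x,y in world [0.955 0.297 0.   ] [ 0.297 -0.955 -0.001]
```

```bash
python3 -m jog '[[0,0,0,0,0,-0.14],[0,0,0,0,0,-0.14],[0,0,0,0,0,-0.14],[0,0,0,0,0,-0.14],[0,0,0,0,0,-0.14],[0,0,0,0,0,-0.14],[0,0,0,0,0,-0.14],[0,0,0,0,0,-0.14]]'; python3 -m jog '[[0,0,0,0,0,-0.14],[0,0,0,0,0,-0.14],[0,0,0,0,0,-0.14],[0,0,0,0,0,-0.0065],[0,0,0,0,0,0]]'; python3 -c "
from h import *
goto([.5076,-.2825,.15],15.9)"
```

```text
t: 0.95
ee_pos: [0.156, -0.5012, 0.4044]
ee_rot: [-2.374, -2.056, -0.0]
force: [-0.6, 0.9, 0.5]
grip_width: 0.998
t: 1.45
ee_pos: [0.156, -0.5012, 0.4045]
ee_rot: [-1.897, -2.503, -0.0]
force: [-0.9, 0.8, -0.4]
grip_width: 1.002
t 1.45 grasp [ 0.156  -0.5011  0.2495] jaw deg 15.69 F [-0.93  0.84 -0.37] grip 1.002
shift tool mm [115.4 397.6  99.5] turn tool [-0.     -0.0005 -0.0037] tool x,y in world [-0.27   0.963  0.001] [ 0.963  0.27  -0.   ]
```

```bash
python3 -m jog '[[5,20,5,0,0,0],[11,39,10,0,0,0],[12,40,10,0,0,0],[12,40,10,0,0,0],[12,40,10,0,0,0],[12,40,10,0,0,0],[12,40,10,0,0,0],[12,40,10,0,0,0]]'; python3 -m jog '[[12,40,10,0,0,0],[11,40,10,0,0,0],[4,19,5,0,0,0],[0,0,0,0,0,-0.004],[0,0,0,0,0,0]]'
python3 - <<'E'
from h import *
goto([.5076,-.2825,.15],15.9)
p,d,c=snap('wrist','w1')
E
```

```text
t: 2.25
ee_pos: [0.4208, -0.3335, 0.3294]
ee_rot: [1.897, 2.504, 0.0]
force: [0.0, -0.3, 0.5]
grip_width: 0.999
t: 2.75
ee_pos: [0.507, -0.2817, 0.3045]
ee_rot: [-1.888, -2.51, 0.001]
force: [-0.1, -0.3, 0.4]
grip_width: 1.001
t 2.75 grasp [ 0.5068 -0.2817  0.1495] jaw deg 16.08 F [-0.11 -0.27  0.43] grip 1.001
shift tool mm [-0.9  0.3 -0.5] turn tool [-0.001  -0.0005  0.0032] tool x,y in world [-0.277  0.961  0.001] [ 0.961  0.277 -0.001]
```

View pics/w1.png

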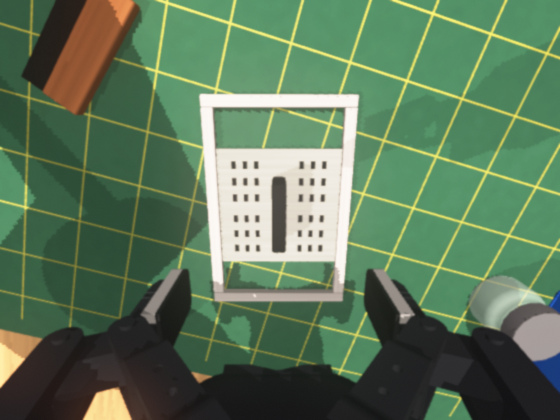

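Run:
```python
from h import *
z=np.load('pics/w1.npz');p,d=z['p'],z['d'];c={k:z[k] for k in('fx','fy','cx','cy','R','t')}
hsv=cv2.cvtColor(p,cv2.COLOR_RGB2HSV);P=pts(c,d)
m=((hsv[...,1]<50)&(hsv[...,2]>110)).astype(np.uint8)
n,l,s,ce=cv2.connectedComponentsWithStats(m);i=l[102,280];print(s[i])
v,u=np.nonzero(l==i)
for zz in(.008,.010):
  w=np.array([onplane(c,a,b,zz)[:2] for a,b in zip(u,v)])*1000;print(cv2.minAreaRect(w.astype(np.float32)))
k=np.zeros_like(m);k[170:258,268:292]=(hsv[170:258,268:292,2]<70)
v,u=np.nonzero(k);print(u.min(),u.max(),v.min(),v.max())
print('rim z',np.median(P[98:105,210:350,2]),'sheet',np.median(P[210:240,245:265,2]),'mat',np.median(P[115:145,225:335,2]),'bar',np.percentile(P[v,u,2],[5,50,95]))
b=P[v,u];b=b[b[:,2]>.036];print(b.mean(0), cv2.minAreaRect((b[:,:2]*1000).astype(np.float32)))
```

```text
[  199    93   161   209 20831]
((509.8025817871094, -284.66650390625), (133.4342803955078, 198.7760772705078), 16.022184371948242)
((509.62567138671875, -284.0756530761719), (132.4315948486328, 197.282470703125), 16.022138595581055)Traceback (most recent call last):
  File "<stdin>", line 10, in <module>
    return umr_minimum(a, axis, None, out, keepdims, initial, where)
ValueError: zero-size array to reduction operation minimum which has no identity
```

Run:
```python
from h import *
z=np.load('pics/w1.npz');p,d=z['p'],z['d'];c={k:z[k] for k in('fx','fy','cx','cy','R','t')}
hsv=cv2.cvtColor(p,cv2.COLOR_RGB2HSV);P=pts(c,d)
print(p[215,262:300].max(1))
k=np.zeros(d.shape,bool);k[170:258,268:292]=(p[170:258,268:292].max(2)<90)
v,u=np.nonzero(k);print(u.min(),u.max(),v.min(),v.max())
print('rim z',np.median(P[98:105,210:350,2]),'sheet',np.median(P[210:240,245:265,2]),'mat',np.median(P[115:145,225:335,2]),'bar',np.percentile(P[v,u,2],[5,50,95]))
b=P[v,u];b=b[b[:,2]>.036];print(b.mean(0), cv2.minAreaRect((b[:,:2]*1000).astype(np.float32)))
```

```text
[238 237 237 237 237 237 237 237 234 204 123  80  78  77  78  78  79  78
  78  77  77  77  80 105 168 216 226 226 227 227 227 227 227 227 224 208
 173 149]
273 284 178 251
rim z 0.011360024952507732 sheet 0.008400129203239768 mat 0.0034053689957727062 bar [0.03239053 0.0412771  0.04238748]
[ 0.5090947  -0.28156236  0.04240902] ((502.43975830078125, -258.71795654296875), (9.309897422790527, 110.20264434814453), 16.190689086914062)
```

```bash
python3 -m jog '[[-1.8,1.5,10,0,0,0],[0,0,25,0,0,0],[0,0,30,0,0,0],[0,0,25,0,0,0],[0,0,15,0,0,0],[0,0,8,0,0,0],[0,0,4,0,0,0],[0,0,0,0,0,0]]' - 60; python3 -m jog '[[0,0,0,0,0,0],[0,0,0,0,0,0],[0,0,0,0,0,0],[0,0,0,0,0,0],[0,0,0,0,0,0],[0,0,0,0,0,0],[0,0,0,0,0,0],[0,0,0,0,0,0]]' -1 60;python3 -c "
from h import *
goto([.5087,-.283,.20],16)"
```

```text
t: 3.6
ee_pos: [0.509, -0.2833, 0.1877]
ee_rot: [-1.889, -2.51, -0.0]
force: [-0.3, 0.1, 0.6]
grip_width: 1.001
t: 4.4
ee_pos: [0.5093, -0.2829, 0.1881]
ee_rot: [1.888, 2.511, 0.0]
force: [-2.5, 1.7, 5.5]
grip_width: 0.126
t 4.4 grasp [ 0.5094 -0.2829  0.0331] jaw deg 16.13 F [-2.45  1.7   5.54] grip 0.126
shift tool mm [ 1.000e-01 -5.000e-01 -1.669e+02] turn tool [0.0003 0.0002 0.0023] tool x,y in world [-0.278  0.961 -0.   ] [0.961 0.278 0.   ]
```

```bash
python3 -m jog '[[0,0,-5,0,0,0],[0,0,-15,0,0,0],[0,0,-30,0,0,0],[0,0,-35,0,0,0],[0,0,-35,0,0,0],[0,0,-30,0,0,0],[0,0,-15,0,0,0],[0,0,-2,0,0,0]]';python3 - <<'E'
from h import *
goto([.5640,.1994,.20],-7.93)
snap('top','top1');snap('wrist','w2')
E
```

```text
t: 5.2
ee_pos: [0.5096, -0.2831, 0.3566]
ee_rot: [1.886, 2.509, 0.001]
force: [0.4, -0.0, -2.2]
grip_width: 0.127
t 5.2 grasp [ 0.51   -0.2833  0.2017] jaw deg 16.13 F [ 0.41 -0.03 -2.16] grip 0.127
shift tool mm [448.3 186.4   1.1] turn tool [0.0025 0.0016 0.42  ] tool x,y in world [-0.278  0.961 -0.002] [0.961 0.278 0.002]
```

View pics/w2.png

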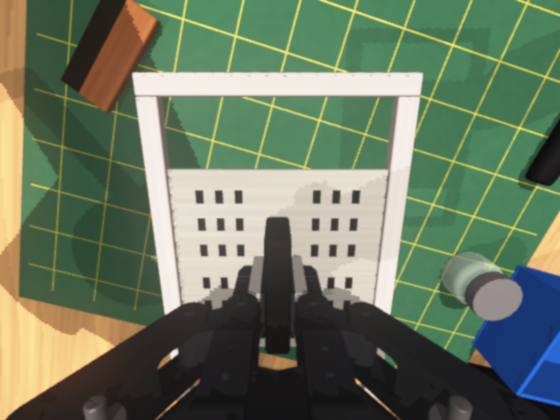

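View pics/top1.png

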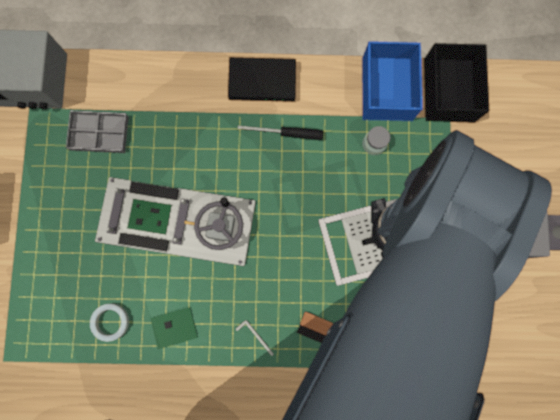

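Run:
```python
from h import *
z=np.load('pics/w2.npz');p,d=z['p'],z['d'];c={k:z[k] for k in('fx','fy','cx','cy','R','t')}
P=pts(c,d)
ps,R,s=pose()
hsv=cv2.cvtColor(p,cv2.COLOR_RGB2HSV)
print('rim z',np.median(P[78:92,160:400,2]))
m=(hsv[...,1]<45)&(hsv[...,2]>150)
zz=np.median(P[78:92,160:400,2])
for zz in (zz,.1797):
  T=lambda u,v:(R.T@(onplane(c,u,v,zz)-ps)*1000)
  top=[];
  for u in range(170,390,20):
    v=np.nonzero(m[50:110,u])[0][0]+50;top.append(T(u,v-.5))
  L=[];Rr=[]
  for v in range(110,250,14):
    us=np.nonzero(m[v,120:440])[0]+120;L.append(T(us[0]-.5,v));Rr.append(T(us[-1]+.5,v))
  top,L,Rr=map(np.array,(top,L,Rr))
  print('top x',top[:,0].round(1),'L y',L[:,1].round(1),'R y',Rr[:,1].round(1))
```

```text
rim z 0.1786556874682101
top x [96.4 96.3 96.3 96.3 96.3 96.3 96.3 96.3 96.3 96.3 96.3] L y [-63.  -63.  -62.9 -62.9 -63.4 -63.3 -63.3 -63.3 -63.2 -63.2] R y [66.6 66.6 66.5 66.5 66.5 66.4 66.4 66.3 66.3 66.7]
top x [96.2 96.2 96.2 96.2 96.2 96.2 96.2 96.2 96.2 96.2 96.2] L y [-62.6 -62.5 -62.5 -62.4 -62.9 -62.9 -62.8 -62.8 -62.8 -62.7] R y [66.2 66.1 66.1 66.  66.  65.9 65.9 65.8 65.8 66.3]
```

```bash
python3 -m jog '[[0,0,0,0,0,0.06],[0,0,0,0,0,0.12],[0,0,0,0,0,0.12],[0,0,0,0,0,0.09],[0,0,0,0,0,0.03],[15,0,0,0,0,0],[30,-1,0,0,0,0],[40,-1,0,0,0,0]]';python3 -m jog '[[45,-1,0,0,0,0],[45,-2,0,0,0,0],[45,-2,0,0,0,0],[45,-2,0,0,0,0],[45,-1,0,0,0,0],[45,-1,0,0,0,0],[45,-1,0,0,0,0],[40,-1,0,0,0,0]]';python3 -m jog '[[25,0,0,0,0,0],[12,0,0,0,0,0],[5,0,0,0,0,0],[0,0,0,0,0,0],[0,0,0,0,0,0]]'
python3 - <<'E'
from h import *
goto([.5640,.1994,.10],-7.93)
snap('top','top2');snap('wrist','w3');snap('side','s3')
E
```

```text
t: 6.1
ee_pos: [0.5188, -0.1979, 0.3537]
ee_rot: [-2.369, -2.062, 0.001]
force: [1.0, -0.1, -3.0]
grip_width: 0.127
t: 6.9
ee_pos: [0.5564, 0.1574, 0.3541]
ee_rot: [-2.366, -2.066, 0.001]
force: [0.4, -0.8, -2.9]
grip_width: 0.129
t: 7.4
ee_pos: [0.5628, 0.1953, 0.3546]
ee_rot: [-2.37, -2.062, 0.001]
force: [0.1, -0.4, -3.0]
grip_width: 0.128
t 7.4 grasp [0.5627 0.1952 0.1996] jaw deg -7.97 F [ 0.08 -0.42 -3.02] grip 0.128
shift tool mm [ 4.3  0.7 99.6] turn tool [-0.0005  0.0005 -0.0007] tool x,y in world [ 0.139  0.99  -0.   ] [ 0.99  -0.139 -0.   ]
```

View pics/w3.png

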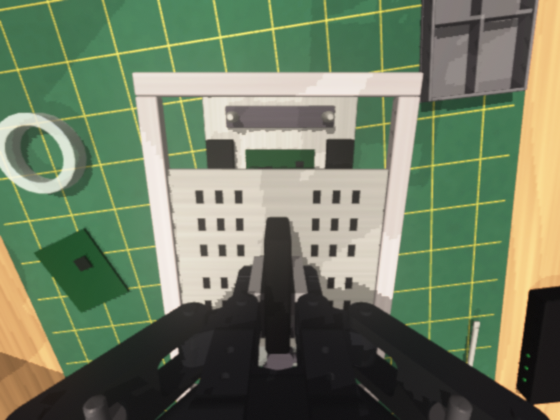

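View pics/s3.png

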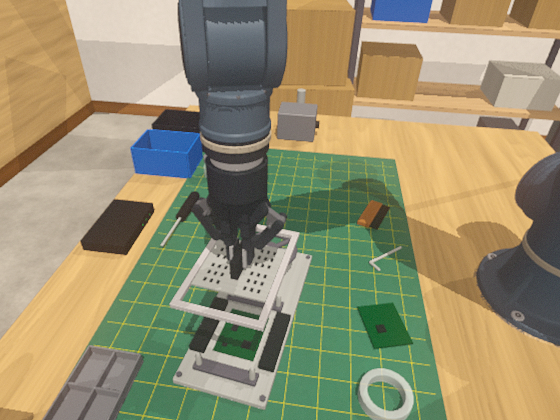

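Run:
```python
from h import *
z=np.load('pics/w3.npz');p,d=z['p'],z['d'];c={k:z[k] for k in('fx','fy','cx','cy','R','t')}
P=pts(c,d);ps,R,s=pose()
g=p.max(2).astype(int)
T=lambda u,v,zz:(R.T@(onplane(c,u,v,zz)-ps)*1000).round(1)
print(g[150,196:246]);print(g[150,316:366])
print(g[128:160,221],g[128:160,340])
print('rail z',np.median(P[145:160,212:230,2]),np.median(P[145:160,332:350,2]))
cv2.imwrite('pics/w3c.png',cv2.resize(p[85:175,190:370,::-1],None,fx=4,fy=4,interpolation=cv2.INTER_CUBIC))
# base edges
print(g[132,195:215],g[132,345:365])
```

```text
[182 192 200 202 198 194 188 184 180 155 106  72  66  65  65  65  66  65
  65  65  65  64  65  65  65  65  66  65  65  65  66  66  65  65  65  63
  59  69 100 131 157 193 219 226 229 233 235 233 217 168]
[206 212 211 208 207 208 210 211 205 169  92  51  52  53  54  54  55  53
  53  52  52  51  52  51  51  51  51  51  51  51  50  50  51  50  50  50
  51  67  93 109 113 114 113 114 115 120 124 125 124 125]
[233 233 233 232 229 223 220 219 220 219 203 134  74  65  65  65  66  65
  64  65  64  65  65  65  65  65  65  66  65  66  65  66] [206 206 206 205 206 205 206 205 205 197 163  98  58  51  51  51  51  51
  50  51  51  51  51  51  51  52  52  52  51  52  52  52]
rail z 0.02727296779270883 0.0273510915858063
[136 136 136 136 136 136 136 135 139 159 193 225 232 233 233 231 231 230
 228 223] [204 204 205 208 206 206 206 205 193 158 118 110 111 112 111 110 111 111
 111 111]
```

View pics/w3c.png

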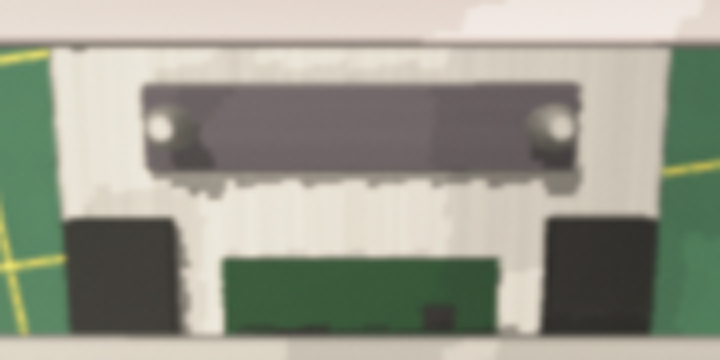

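Run:
```python
from h import *
z=np.load('pics/w3.npz');c={k:z[k] for k in('fx','fy','cx','cy','R','t')}
ps,R,s=pose()
T=lambda u,v,zz:(R.T@(onplane(c,u,v,zz)-ps)*1000).round(1)
for n,u,v,zz in[('railL out',206,150,.027),('railL in',234.3,150,.027),('railR in',325.7,150,.027),('railR out',353.5,150,.027),('railL end',221,138.8,.027),('railR end',340,138.6,.027),('pinL',230,116.9,.047),('pinR',330,116.7,.047),('baseL',204.5,132,.015),('baseR',354.5,132,.015)]:
    print(n,T(u,v,zz)[:2])
t=np.load('pics/top0.npz')['p'];print(calibration('top')['t'])
```

```text
railL out [ 46.5 -67.9]
railL in [ 46.5 -40.4]
railR in [46.5 48.5]
railR out [46.4 75.5]
railL end [ 57.1 -52.7]
railR end [57.2 61.7]
pinL [ 77.3 -40.1]
pinR [77.4 47.7]
baseL [ 62.8 -70.8]
baseR [62.7 78.1]
[-0.10384238  0.5809363   1.03386256]
```

```bash
python3 -m jog '[[2,0.7,5,0,0,0],[2,0.7,15,0,0,0],[0,0,25,0,0,0],[0,0,25,0,0,0],[0,0,18,0,0,0],[0,0,10,0,0,0],[0,0,2,0,0,0],[0,0,0,0,0,0]]'
python3 - <<'E'
from h import *
goto([.5640,.1994,.057],-7.93)
snap('wrist','w4');snap('side','s4')
p=cv2.imread('pics/w4.png');cv2.imwrite('pics/w4c.png',cv2.resize(p[60:180,130:430],None,fx=2.6,fy=2.6,interpolation=cv2.INTER_CUBIC))
p=cv2.imread('pics/s4.png');cv2.imwrite('pics/s4c.png',cv2.resize(p[200:410,150:340],None,fx=2.8,fy=2.8,interpolation=cv2.INTER_CUBIC))
E
```

```text
t: 8.35
ee_pos: [0.5651, 0.2, 0.255]
ee_rot: [-2.37, -2.062, -0.0]
force: [0.2, -0.2, -3.6]
grip_width: 0.129
t 8.35 grasp [0.5651 0.2    0.1   ] jaw deg -7.95 F [ 0.15 -0.23 -3.59] grip 0.129
shift tool mm [-0.7 -1.  43. ] turn tool [ 0.0002 -0.0002 -0.0003] tool x,y in world [0.138 0.99  0.   ] [ 0.99  -0.138  0.   ]
```

View pics/w4c.png

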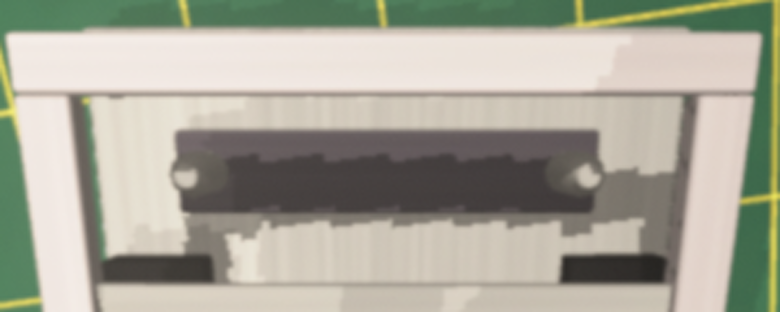

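View pics/s4c.png

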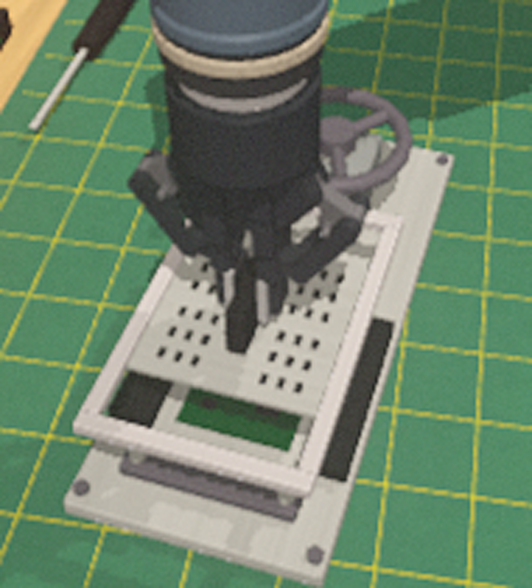

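Run:
```python
from h import *
z=np.load('pics/w4.npz');c={k:z[k] for k in('fx','fy','cx','cy','R','t')}
ps,R,s=pose()
T=lambda u,v,zz:(R.T@(onplane(c,u,v,zz)-ps)*1000).round(1)
for n,u,v,zz in[('railL end',170,158.1,.027),('railR end',386.2,158.1,.027),('pinL',201.2,128.1,.047),('pinR',356.2,127.3,.047)]:print(n,T(u,v,zz)[:2])
z=np.load('pics/s4.npz');P=pts(calibration('side'),z['d'])
c=calibration('side')
```

```text
railL end [ 52.  -68.8]
railR end [51.9 72. ]
pinL [ 71.6 -42.2]
pinR [72.  45.9]
```

```bash
python3 -m jog '[[-1,0,5,0,0,0],[0,0,10,0,0,0],[0,0,10,0,0,0],[0,0,7,0,0,0],[0,0,4,0,0,0],[0,0,2,0,0,0],[0,0,0,0,0,0]]';python3 -m jog '[[0,0,1,0,0,0],[0,0,1,0,0,0],[0,0,0,0,0,0]]';python3 -m jog '[[0,0,1,0,0,0],[0,0,1,0,0,0],[0,0,0,0,0,0]]'
```

```text
t: 9.15
ee_pos: [0.5647, 0.199, 0.2164]
ee_rot: [-2.37, -2.062, 0.001]
force: [-0.8, 0.3, -2.8]
grip_width: 0.131
t: 9.45
ee_pos: [0.5648, 0.1991, 0.2148]
ee_rot: [-2.37, -2.062, -0.0]
force: [-0.1, -0.2, -3.0]
grip_width: 0.126
t: 9.75
ee_pos: [0.5646, 0.199, 0.2126]
ee_rot: [-2.37, -2.062, 0.0]
force: [0.7, -0.3, -2.6]
grip_width: 0.131
```

```bash
python3 -m jog '[[0,0,0.7,0,0,0],[0,0,0,0,0,0]]';python3 -m jog '[[0,0,0.7,0,0,0],[0,0,0,0,0,0]]'
python3 - <<'E'
from h import *
snap('side','s5')
p=cv2.imread('pics/s5.png');cv2.imwrite('pics/s5c.png',cv2.resize(p[200:410,150:340],None,fx=2.8,fy=2.8,interpolation=cv2.INTER_CUBIC))
E
```

```text
t: 9.95
ee_pos: [0.5647, 0.1991, 0.2121]
ee_rot: [-2.37, -2.062, -0.0]
force: [-1.0, -0.8, -2.7]
grip_width: 0.126
t: 10.15
ee_pos: [0.5647, 0.199, 0.2121]
ee_rot: [2.37, 2.062, 0.001]
force: [-2.8, -1.0, 5.2]
grip_width: 0.131
```

View pics/s5c.png

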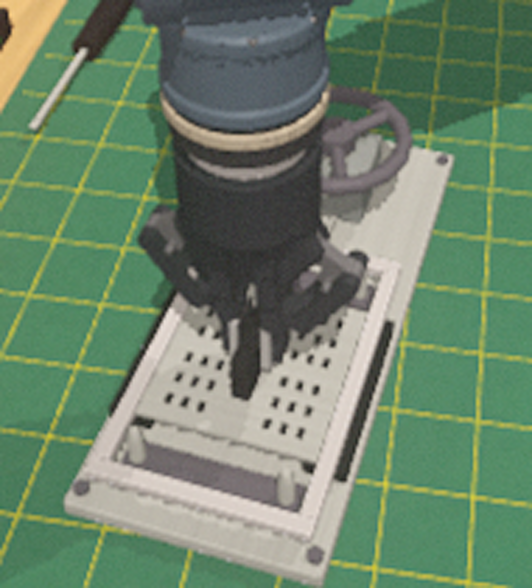

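Contact came at the predicted height (force rose about 8 N), and the fixed pins stand in the near slot. I'll release and lift.

```bash
python3 -m jog '[[0,0,0,0,0,0],[0,0,0,0,0,0],[0,0,0,0,0,0],[0,0,0,0,0,0],[0,0,-1,0,0,0],[0,0,-5,0,0,0],[0,0,-15,0,0,0],[0,0,-30,0,0,0]]' 0; python3 -m jog '[[0,0,-40,0,0,0],[0,0,-30,0,0,0],[0,0,-20,0,0,0],[-15,0,0,0,0,0],[-30,0,0,0,0,0],[-40,0,0,0,0,0],[-40,0,0,0,0,0],[-10,0,0,0,0,0]]'
python3 - <<'E'
from h import *
goto([.5838,.0186,.20],-7.93)
snap('top','top3');snap('wrist','w5');snap('side','s6')
p=cv2.imread('pics/top3.png');cv2.imwrite('pics/t3c.png',cv2.resize(p[165:275,90:270],None,fx=4,fy=4,interpolation=cv2.INTER_CUBIC))
p=cv2.imread('pics/s6.png');cv2.imwrite('pics/s6c.png',cv2.resize(p[200:410,150:340],None,fx=2.8,fy=2.8,interpolation=cv2.INTER_CUBIC))
E
```

```text
t: 11.0
ee_pos: [0.564, 0.1988, 0.2613]
ee_rot: [-2.369, -2.061, 0.006]
force: [-0.1, -0.4, 0.6]
grip_width: 0.497
t: 11.8
ee_pos: [0.5449, 0.062, 0.3518]
ee_rot: [-2.373, -2.059, 0.003]
force: [-0.1, 1.0, -0.2]
grip_width: 0.5
t 11.8 grasp [0.5447 0.0618 0.1968] jaw deg -8.09 F [-0.06  0.97 -0.18] grip 0.5
shift tool mm [-37.4  44.6  -3.2] turn tool [-0.0014  0.0012 -0.0029] tool x,y in world [ 0.141  0.99  -0.001] [ 0.99  -0.141 -0.001]
```

View pics/t3c.png

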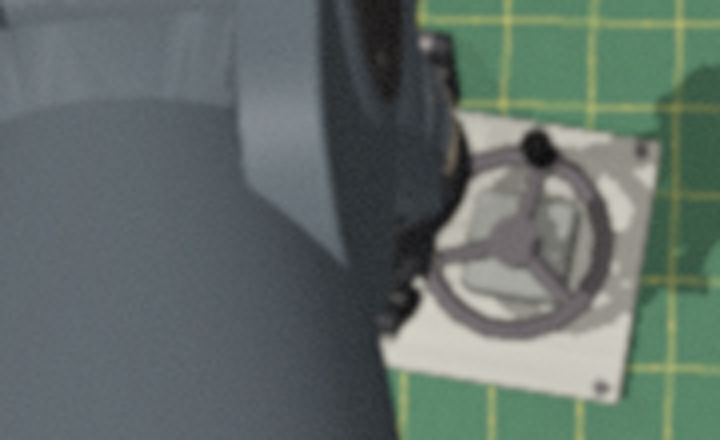

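View pics/w5.png

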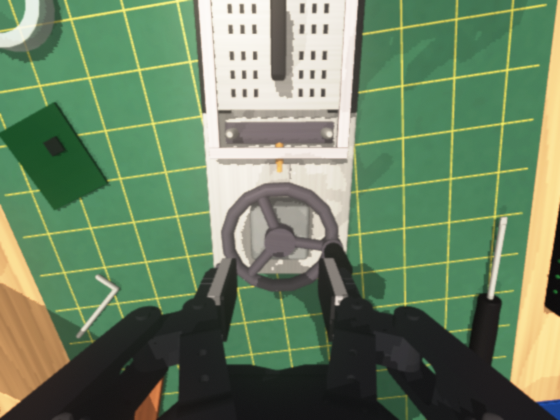

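View pics/s6c.png

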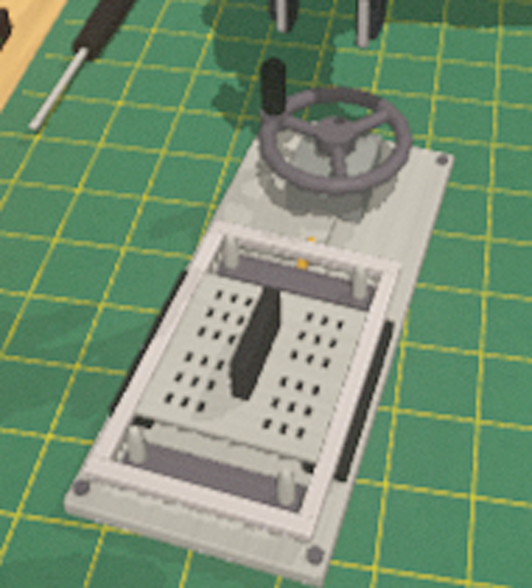

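Run:
```python
from h import *
z=np.load('pics/top0.npz');p,d=z['p'],z['d'];c=calibration('top');P=pts(c,d)
# ring in top: depth high points
m=(P[...,2]>.065)&(P[...,2]<.085);m[:,:190]=0;m[:190]=0;m[262:]=0;m[:,260:]=0
w=P[m][:,:2]*1000;print('top ring pts',len(w),cv2.minEnclosingCircle(w.astype(np.float32)),np.median(P[m][:,2]))
m2=(P[...,2]>.1)&(P[...,2]<.13);m2[:,:210]=0;m2[:190]=0;m2[225:]=0;m2[:,240:]=0
v,u=np.nonzero(m2);print('crank px',u.mean(),v.mean(),len(u),P[m2].mean(0), P[m2][:,2].max())
z=np.load('pics/w5.npz');p,d=z['p'],z['d'];c={k:z[k] for k in('fx','fy','cx','cy','R','t')};P=pts(c,d)
m=(P[...,2]>.060)&(P[...,2]<.085);m[:175]=0;m[300:]=0;m[:,:215]=0;m[:,350:]=0
m[:, :]&=True
print('wrist ring',m.sum(),cv2.minEnclosingCircle((P[m][:,:2]*1000).astype(np.float32)),np.median(P[m][:,2]))
v,u=np.nonzero(m);
g=p.max(2)
cv2.imwrite('pics/w5c.png',cv2.resize(p[170:310,200:360,::-1],None,fx=4,fy=4,interpolation=cv2.INTER_CUBIC))
```

```text
top ring pts 1044 ((541.6665649414062, 34.23476791381836), 55.226871490478516) 0.0729397148535968
crank px 223.2537313432836 201.82089552238807 67 [0.58485005 0.02118937 0.11487608] 0.12299029835535653
wrist ring 5614 ((546.4429931640625, 32.65818786621094), 55.516639709472656) 0.07235695216369223
```

View pics/w5c.png

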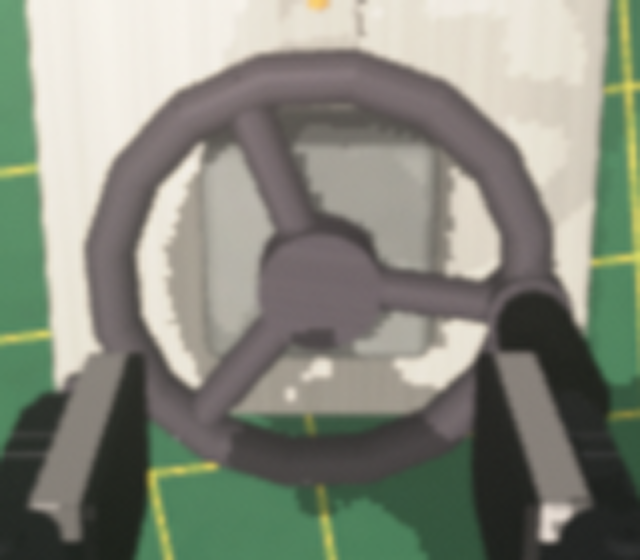

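Run:
```python
from h import *
z=np.load('pics/w5.npz');c={k:z[k] for k in('fx','fy','cx','cy','R','t')}
h=onplane(c,200+320/4,170+285/4,.075)[:2]*1000;b=onplane(c,200+529/4,170+322/4,.073)[:2]*1000
print('hub',h,'boss',b,b-h,np.hypot(*(b-h)),np.degrees(np.arctan2(*(b-h)[::-1])))
s=onplane(c,200+490/4,170+297/4,.072)[:2]*1000-h;print('spoke end',s,np.degrees(np.arctan2(s[1],s[0])))
c=calibration('top')
# top crank blob by darkness
p=np.load('pics/top0.npz')['p'];m=np.zeros(p.shape[:2],bool);m[194:212,214:236]=p[194:212,214:236].max(2)<45
v,u=np.nonzero(m);print(u.mean(),v.mean(),u.min(),u.max(),v.min(),v.max())
for zz in(.098,.107,.117):print(zz,onplane(c,u.mean(),v.mean(),zz)*1000)
side=calibration('side');ps=cv2.imread('pics/side0.png')
m=np.zeros(ps.shape[:2],bool);m[215:245,238:256]=ps[215:245,238:256].max(2)<60
v,u=np.nonzero(m);print('side',u.mean(),v.mean(),u.min(),u.max(),v.min(),v.max());
for X in ([.542+.0466,.035-.0116,.098],[.542+.0456,.035-.0148,.098]):print(proj(side,X),proj(c,X))
```

```text
hub [544.73893369  33.96750561] boss [590.13105248  17.41391544] [ 45.39211879 -16.55359017] 48.31630982964232 -20.03589270962076
spoke end [37.35675413 -9.63646514] -14.464559942314802
224.69387755102042 202.6734693877551 221 229 199 206
0.098 [585.89674818  19.87867112  98.        ]
0.107 [584.42555678  18.95286515 107.        ]
0.117 [582.79089966  17.92419186 117.        ]
side 247.4931506849315 230.92465753424656 243 251 221 240
(np.float64(246.86797062577162), np.float64(231.59192252102582)) (np.float64(223.0719668673454), np.float64(201.37095738535442))
(np.float64(247.69395349708893), np.float64(230.60812873556435)) (np.float64(224.5719757065558), np.float64(201.87325582956836))
```

All four pins stand through the slots. The crank is at about (0.587, 0.0195), which the top and side views agree on. I'll grasp it from above.

```bash
python3 -m jog '[[-8,10,0,0,0,0],[-12,16,0,0,0,0],[-12,16,0,0,0,0],[-4,6,10,0,0,0],[0,0,25,0,0,0],[0,0,20,0,0,0],[0,0,5,0,0,0],[0,0,0,0,0,0]]' 0
python3 - <<'E'
from h import *
goto([.587,.0195,.101],-7.93)
snap('side','s7');snap('wrist','w7')
p=cv2.imread('pics/s7.png');cv2.imwrite('pics/s7c.png',cv2.resize(p[150:300,170:340],None,fx=4,fy=4,interpolation=cv2.INTER_CUBIC))
E
```

```text
t: 12.75
ee_pos: [0.5884, 0.0236, 0.2912]
ee_rot: [-2.368, -2.062, 0.003]
force: [0.8, -0.3, 0.2]
grip_width: 0.496
t 12.75 grasp [0.5881 0.0236 0.1362] jaw deg -7.89 F [ 0.83 -0.32  0.17] grip 0.496
shift tool mm [-4.3 -0.8 35.2] turn tool [-0.0023  0.0002  0.0007] tool x,y in world [ 0.137  0.991 -0.   ] [ 0.991 -0.137 -0.002]
```

View pics/s7c.png

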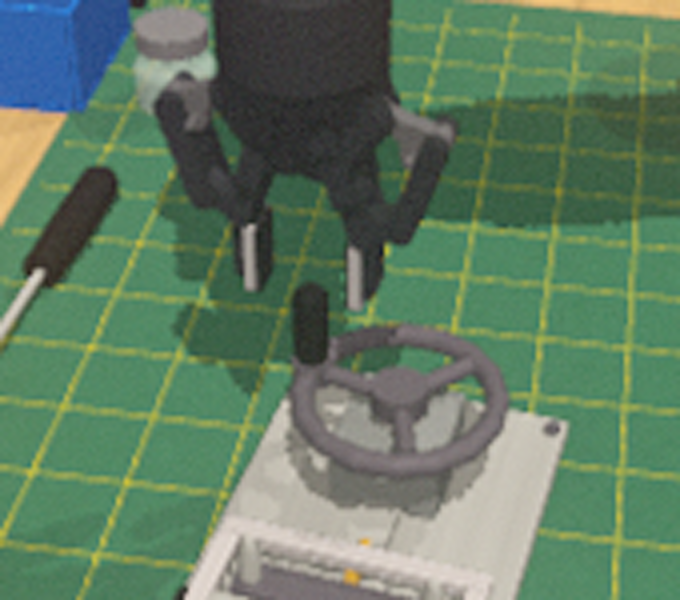

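View pics/w7.png

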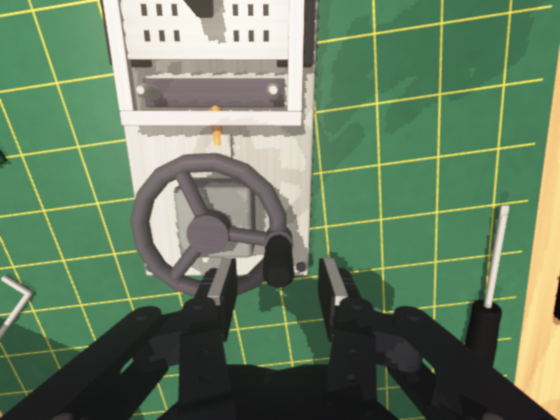

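```bash
python3 -m jog '[[-4,-1,5,0,0,0],[0,0,12,0,0,0],[0,0,12,0,0,0],[0,0,6,0,0,0],[0,0,0,0,0,0],[0,0,0,0,0,0]]' 0 80; python3 -m jog '[[0,0,0,0,0,0],[0,0,0,0,0,0],[0,0,0,0,0,0],[0,0,0,0,0,0],[0,0,0,0,0,0],[0,0,0,0,0,0]]' -1 80
python3 - <<'E'
from h import *
goto([.587,.0195,.101],-7.93)
snap('side','s8');print(robot.state()['ft_torque'])
p=cv2.imread('pics/s8.png');cv2.imwrite('pics/s8c.png',cv2.resize(p[150:300,170:340],None,fx=4,fy=4,interpolation=cv2.INTER_CUBIC))
E
```

```text
t: 13.45
ee_pos: [0.5871, 0.0192, 0.2571]
ee_rot: [-2.37, -2.062, 0.0]
force: [0.3, -1.1, 0.3]
grip_width: 0.498
t: 14.05
ee_pos: [0.588, 0.0191, 0.2581]
ee_rot: [2.369, 2.061, 0.003]
force: [4.9, -2.3, 2.7]
grip_width: 0.186
t 14.05 grasp [0.5884 0.0191 0.1032] jaw deg -7.95 F [ 4.89 -2.3   2.71] grip 0.186
shift tool mm [ 0.2 -1.   2.1] turn tool [ 0.0029 -0.0003 -0.0003] tool x,y in world [0.138 0.99  0.   ] [ 0.99  -0.138  0.003]
[-0.23608868 -1.05310011  0.04997853]
```

View pics/s8c.png

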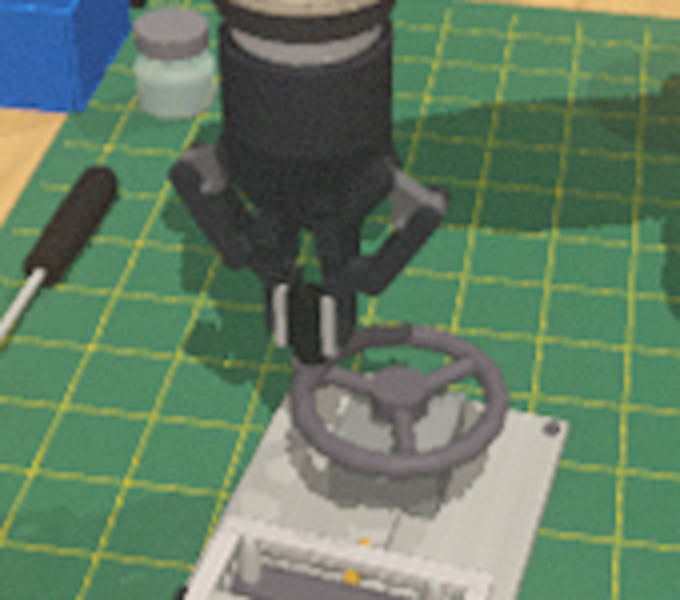

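```bash
cat > w.py <<'E'
from h import *
import sys
def rep(hub=(.542,.035)):
    p,R,s=pose();g=(p+.155*R[:,2])[:2];r=g-hub;rr=np.hypot(*r);e=r/rr;t=np.array([e[1],-e[0]]) # clockwise
    F=s['force'];print('t %.2f th %.3f r %.1f push %.2f radial(out on tool) %.2f Fz %.1f grip %.3f g %s'%(s['t'],np.arctan2(r[1],r[0]),rr*1000,-(F[:2]@t),F[:2]@e,F[2],s['grip_width'],(g*1000).round(2)))
def rows(a,st,n=8):
    x=np.round(48*np.sin(a-st*np.arange(n+1)),1);y=np.round(48*np.cos(a-st*np.arange(n+1)),1)
    print('a end',round(a-st*n,3),[[float(round(i,1)),float(round(j,1))] for i,j in zip(np.diff(x),np.diff(y))])
if __name__=='__main__':
    rep()
    if len(sys.argv)>1: rows(float(sys.argv[1]),float(sys.argv[2]))
E
python3 w.py -0.19 0.05
```

```text
t 14.10 th -0.329 r 49.1 push 0.76 radial(out on tool) 6.51 Fz 2.0 grip 0.184 g [588.46  19.14]
a end -0.59 [[-2.3, -0.5], [-2.3, -0.6], [-2.3, -0.7], [-2.2, -0.9], [-2.2, -1.0], [-2.2, -1.0], [-2.1, -1.2], [-2.0, -1.3]]
```

```bash
python3 -m jog '[[-2.3,0.5,0,0,0,0],[-2.3,-0.1,0,0,0,0],[-2.3,-0.7,0,0,0,0],[-2.2,-0.9,0,0,0,0],[-2.2,-1.0,0,0,0,0],[-2.2,-1.0,0,0,0,0],[-2.1,-1.2,0,0,0,0],[-2.0,-1.3,0,0,0,0]]' ; python3 w.py -0.59 0.05
```

```text
t: 14.9
ee_pos: [0.5804, 0.0037, 0.2581]
ee_rot: [2.368, 2.064, 0.008]
force: [8.0, 7.4, 0.8]
grip_width: 0.182
t 14.90 th -0.668 r 49.7 push 10.75 radial(out on tool) 1.65 Fz 0.8 grip 0.182 g [581.01   4.22]
a end -0.99 [[-2.0, -1.4], [-1.9, -1.5], [-1.8, -1.6], [-1.7, -1.6], [-1.6, -1.8], [-1.6, -1.8], [-1.5, -1.9], [-1.3, -2.0]]
```

```bash
python3 -m jog '[[-2.0,-1.4,0,0,0,0],[-1.9,-1.5,0,0,0,0],[-1.8,-1.6,0,0,0,0],[-1.7,-1.6,0,0,0,0],[-1.6,-1.8,0,0,0,0],[-1.6,-1.8,0,0,0,0],[-1.5,-1.9,0,0,0,0],[-1.3,-2.0,0,0,0,0]]' >/dev/null; python3 w.py -0.99 0.05
```

```text
t 15.70 th -1.054 r 50.0 push 10.00 radial(out on tool) 5.46 Fz -2.6 grip 0.185 g [566.68  -8.46]
a end -1.39 [[-1.3, -2.0], [-1.2, -2.1], [-1.0, -2.2], [-1.0, -2.2], [-0.8, -2.2], [-0.7, -2.3], [-0.6, -2.3], [-0.5, -2.4]]
```

```bash
python3 -m jog '[[-1.7,-1.9,0,0,0,0],[-1.6,-2.0,0,0,0,0],[-1.2,-2.2,0,0,0,0],[-1.0,-2.2,0,0,0,0],[-0.8,-2.2,0,0,0,0],[-0.7,-2.3,0,0,0,0],[-0.6,-2.3,0,0,0,0],[-0.5,-2.4,0,0,0,0]]' >/dev/null; python3 w.py -1.39 0.05
```

```text
t 16.50 th -1.448 r 50.1 push 10.87 radial(out on tool) 5.30 Fz -2.9 grip 0.183 g [548.12 -14.69]
a end -1.79 [[-0.4, -2.3], [-0.2, -2.4], [-0.2, -2.4], [0.0, -2.4], [0.1, -2.4], [0.2, -2.4], [0.4, -2.4], [0.4, -2.3]]
```

```bash
python3 -m jog '[[-0.8,-2.3,0,0,0,0],[-0.4,-2.4,0,0,0,0],[-0.2,-2.4,0,0,0,0],[0,-2.4,0,0,0,0],[0.1,-2.4,0,0,0,0],[0.2,-2.4,0,0,0,0],[0.4,-2.4,0,0,0,0],[0.4,-2.3,0,0,0,0]]' >/dev/null; python3 w.py -1.79 0.05
```

```text
t 17.30 th -1.838 r 49.8 push 10.81 radial(out on tool) 2.81 Fz -1.3 grip 0.187 g [528.87 -12.99]
a end -2.19 [[0.6, -2.4], [0.7, -2.3], [0.8, -2.2], [1.0, -2.2], [1.0, -2.2], [1.1, -2.1], [1.3, -2.1], [1.3, -2.0]]
```

```bash
python3 -m jog '[[0.6,-2.4,0,0,0,0],[0.7,-2.3,0,0,0,0],[0.8,-2.2,0,0,0,0],[1.0,-2.2,0,0,0,0],[1.0,-2.2,0,0,0,0],[1.1,-2.1,0,0,0,0],[1.3,-2.1,0,0,0,0],[1.3,-2.0,0,0,0,0]]' >/dev/null; python3 w.py -2.19 0.05
```

```text
t 18.10 th -2.237 r 49.1 push 11.31 radial(out on tool) 4.34 Fz 1.6 grip 0.187 g [511.65  -3.62]
a end -2.59 [[1.5, -1.9], [1.5, -1.8], [1.6, -1.8], [1.7, -1.7], [1.8, -1.6], [1.9, -1.5], [1.9, -1.4], [2.0, -1.3]]
```

```bash
python3 -m jog '[[1.3,-2.2,0,0,0,0],[1.5,-1.8,0,0,0,0],[1.6,-1.8,0,0,0,0],[1.7,-1.7,0,0,0,0],[1.8,-1.6,0,0,0,0],[1.9,-1.5,0,0,0,0],[1.9,-1.4,0,0,0,0],[2.0,-1.3,0,0,0,0]]' >/dev/null; python3 w.py -2.59 0.05
```

```text
t 18.90 th -2.640 r 48.4 push 11.34 radial(out on tool) 2.47 Fz 4.4 grip 0.188 g [499.59  11.74]
a end -2.99 [[2.1, -1.2], [2.2, -1.1], [2.1, -1.0], [2.3, -0.9], [2.2, -0.7], [2.4, -0.7], [2.3, -0.5], [2.4, -0.4]]
```

```bash
python3 -m jog '[[2.1,-1.2,0,0,0,0],[2.2,-1.1,0,0,0,0],[2.1,-1.0,0,0,0,0],[2.3,-0.9,0,0,0,0],[2.2,-0.7,0,0,0,0],[2.4,-0.7,0,0,0,0],[2.3,-0.5,0,0,0,0],[2.4,-0.4,0,0,0,0]]' >/dev/null; python3 w.py -2.99 0.05
```

```text
t 19.70 th -3.042 r 47.5 push 12.60 radial(out on tool) 3.07 Fz 9.8 grip 0.185 g [494.72  30.27]
a end -3.39 [[2.3, -0.4], [2.4, -0.1], [2.4, -0.1], [2.4, 0.1], [2.4, 0.1], [2.4, 0.3], [2.4, 0.4], [2.3, 0.6]]
```

```bash
python3 -m jog '[[2.3,-0.4,-0.5,0,0,0],[2.4,-0.1,-0.5,0,0,0],[2.4,-0.1,0,0,0,0],[2.4,0.1,0,0,0,0]]'; python3 w.py -3.19 0.05
```

```text
t: 20.1
ee_pos: [0.4952, 0.0402, 0.2581]
ee_rot: [2.369, 2.058, -0.007]
force: [0.6, -15.1, -0.6]
grip_width: 0.184
t 20.10 th 3.050 r 47.2 push 15.00 radial(out on tool) -1.97 Fz -0.6 grip 0.184 g [494.98  39.32]
a end -3.59 [[2.4, 0.1], [2.4, 0.3], [2.4, 0.4], [2.3, 0.6], [2.3, 0.6], [2.3, 0.8], [2.2, 0.9], [2.2, 0.9]]
```

```bash
python3 -m jog '[[1.2,0.1,0,0,0,0],[1.2,0.1,0,0,0,0]]'|grep force; python3 w.py ;python3 -m jog '[[1.2,0.15,0,0,0,0],[1.2,0.15,0,0,0,0]]'|grep force; python3 w.py
```

```text
force: [-0.2, -14.9, 1.0]
t 20.30 th 3.003 r 47.1 push 14.84 radial(out on tool) -1.82 Fz 1.0 grip 0.183 g [495.34  41.51]
force: [-0.7, -15.3, 1.5]
t 20.50 th 2.955 r 47.0 push 15.15 radial(out on tool) -2.13 Fz 1.5 grip 0.181 g [495.78  43.71]
```

```bash
python3 -m jog '[[1.2,0.25,0,0,0,0],[1.2,0.25,0,0,0,0]]'|grep force; python3 w.py ;python3 -m jog '[[1.1,0.3,0,0,0,0],[1.2,0.3,0,0,0,0]]'|grep force; python3 w.py
```

```text
force: [-2.2, -17.1, 2.7]
t 20.70 th 2.907 r 47.0 push 17.13 radial(out on tool) -1.87 Fz 2.7 grip 0.183 g [496.32  45.9 ]
force: [-2.8, -16.3, 3.3]
t 20.90 th 2.861 r 46.8 push 16.43 radial(out on tool) -1.84 Fz 3.3 grip 0.188 g [496.99  47.99]
```

```bash
for i in 1 2 3; do python3 -m jog '[[0.3,0.1,0,0,0,0]]'>/dev/null; python3 w.py; done; python3 -c "
import plant;print([x for x in dir(plant) if x[0]!='_'])"
```

```text
t 21.00 th 2.854 r 46.8 push 16.77 radial(out on tool) -1.80 Fz 4.4 grip 0.186 g [497.1   48.28]
t 21.10 th 2.849 r 46.8 push 16.52 radial(out on tool) -1.50 Fz 3.5 grip 0.182 g [497.15  48.5 ]
t 21.20 th 2.843 r 46.8 push 16.75 radial(out on tool) -1.83 Fz 4.9 grip 0.191 g [497.25  48.78]
['calibration', 'read_camera', 'robot']
```

```bash
python3 -m jog '[[-0.5,-0.2,0,0,0,0],[-0.5,-0.2,0,0,0,0],[0,0,0,0,0,0]]'>/dev/null; python3 w.py
```

```text
t 21.50 th 2.846 r 46.8 push 11.77 radial(out on tool) -2.48 Fz 1.9 grip 0.186 g [497.2   48.67]
```

```bash
python3 -m jog '[[-0.7,-0.2,0,0,0,0],[-0.7,-0.2,0,0,0,0],[0,0,0,0,0,0]]'>/dev/null; python3 w.py
```

```text
t 21.80 th 2.849 r 46.8 push 5.83 radial(out on tool) -1.86 Fz 0.0 grip 0.185 g [497.16  48.52]
```

```bash
python3 -m jog '[[-0.5,-0.1,0,0,0,0],[-0.4,-0.1,0,0,0,0],[0,0,0,0,0,0]]'>/dev/null; python3 w.py; python3 -m jog '[[0,0,0,0,0,0],[0,0,0,0,0,0],[0,0,0,0,0,0],[0,0,0,0,0,0],[0,0,-5,0,0,0],[0,0,-15,0,0,0],[0,0,-25,0,0,0],[0,0,-30,0,0,0]]' 0; python3 -m jog '[[0,0,-30,0,0,0],[-30,0,-20,0,0,0],[-40,0,0,0,0,0],[-40,0,0,0,0,0],[-40,0,0,0,0,0],[-40,0,0,0,0,0],[-20,0,0,0,0,0],[0,0,0,0,0,0]]'
python3 - <<'E'
from h import *
snap('top','top9');snap('side','s9');snap('wrist','w9')
p=cv2.imread('pics/top9.png');cv2.imwrite('pics/t9c.png',cv2.resize(p[165:275,90:270],None,fx=4,fy=4,interpolation=cv2.INTER_CUBIC))
p=cv2.imread('pics/s9.png');cv2.imwrite('pics/s9c.png',cv2.resize(p[200:410,150:340],None,fx=2.8,fy=2.8,interpolation=cv2.INTER_CUBIC))
E
```

```text
t 22.10 th 2.851 r 46.8 push 4.61 radial(out on tool) -0.42 Fz -1.3 grip 0.185 g [497.17  48.41]
t: 22.9
ee_pos: [0.4972, 0.0486, 0.3339]
ee_rot: [-2.369, -2.062, 0.002]
force: [0.1, 0.5, 0.6]
grip_width: 0.5
t: 23.7
ee_pos: [0.4682, -0.1616, 0.3836]
ee_rot: [2.373, 2.058, -0.0]
force: [0.9, 0.5, -0.6]
grip_width: 0.502
```

View pics/t9c.png

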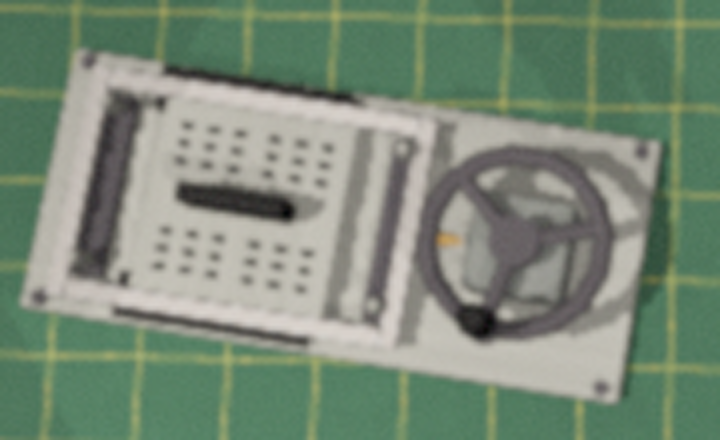

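View pics/s9c.png

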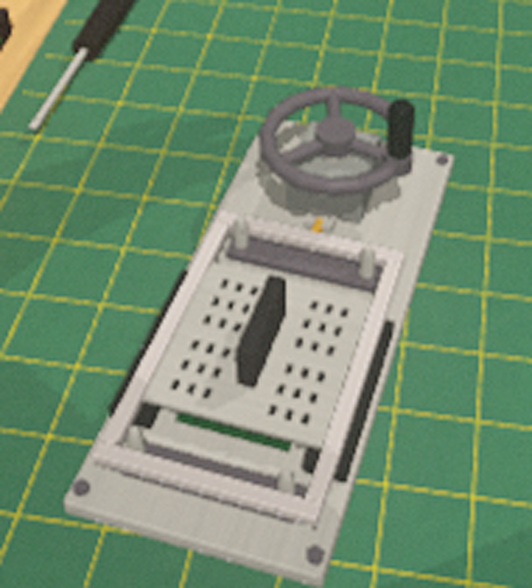

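Run:
```python
from h import *
print(proj(calibration('top'),[.4972,.0484,.115]))
print(robot.finish_job(), robot.state()['t'])
```

```text
(np.float64(208.30301711819564), np.float64(243.76175597273613))
the job is handed in; nothing more can be done
the job is handed in; nothing more can be done
```

The stencil is on the stretcher and drawn tight, and I handed the job in at about 24 s of the 72 s allowed; the hand-in reports no verdict.

- **Placing:** I picked the stencil up by its grab bar and lowered it onto the rails. Contact came at the predicted height with a force rise of about 8 N. The pictures after release show it flat, with all four pins up through the slots.
- **Winding:** I pinched the crank from above and wound it clockwise about 3.4 rad. The slack drag was about 10.9 N, and the last creeping readings were 16.5 to 16.8 N. That is about 5.8 N above slack, against 5.7 N asked.
- **Letting go:** I eased off the push before opening the fingers, then moved clear.
- **Last checks:** The stencil still lies flat, with the pins bearing on the outer ends of the slots. The crank is within about 2 pixels of where I left it (about the calibration error), so the brake appears to be holding. The tool reads no contact force.
- **Disagreements:** The wrist camera read sideways positions 2 to 3 mm off the top camera, so I aligned the stencil to the stretcher using the wrist camera alone. During winding, single push readings scattered by up to about 1 N, and radial side forces reached about 5 N because my wheel centre was slightly off. The upward force also rose briefly to 9.8 N, and I raised the tool 1 mm to clear it.

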